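# Free the drill-guide carriage and slide it to the stop

## Robot

A 6-joint arm with a two-finger parallel gripper is mounted at the origin on the work surface. World frame = base frame: x ahead of the robot, y to its left, z up, the work surface at z = 0. Lengths are in m, angles in degrees, forces in N, time in s.
With the tool pointing down it reaches from about 0.35 to 0.85 m from the base axis. Payload 8.1 kg.
Tool frame: the origin (TCP) lies between the finger pads; the fingertips stand 14 mm ahead of it and the grasp point (between the pads) lies 5 mm behind it; z points along the fingers, y is the direction in which the jaws open and shut (so a half turn about z gives the same grasp; the last joint's range is limited). The gripper opens to 85 mm and grips with 20 to 120 N. Pads are 22 mm wide; open, the fingers measure 114 mm over their backs; the gripper's body (76 mm by 85 mm) begins 54 mm behind the grasp point. The pads swing forward as they close: fully open they stand 13 mm farther back than shut.
Start: joints at [-76.799, 7.471, 85.268, -0, 87.261, -4.893], TCP at [0.186, -0.57, 0.245] pointing down, gripper open.
Joint ranges: [-169.43, 169.43], [-51.17, 129.36], [1.28, 143.12], [-76.62, 256.62], [0, 156.53], [-152.29, 152.29]. Speed limits (degrees/s): [136.94, 136.94, 159.86, 180, 180, 180].

## Interface

Orientations are given as [roll, pitch, yaw] about the fixed x, y, z axes, in that order (R = Rz(yaw) Ry(pitch) Rx(roll)).
In Python, from workcell import r gives the robot as it stands.
- The arm moves only by the tool step_arm, never from a script. Its argument "plan" is a list of rows, each an object with "slide": the shift along the tool's x, y, z in cm, a list of three; "twist": the turn about the tool's z in rad; "gripper": the finger opening in cm, from 0 to 8.54. In form: [{"slide": [dx, dy, dz], "twist": twist, "gripper": gripper}, ...]. A call has 1 to 20 rows; each row is the pose to reach, as a shift and turn from the pose measured when the call began, along the tool's axes at that moment; what a row does not reach only later rows make up. A row lasts 1/12 s, in which the tool goes at most 41.7 mm and 7.16 degrees, less where a joint would pass 70% of its speed; a pose out of reach is approached as far as the arm can. A call with a gripper value outside its range is refused whole. The fingers move at their own pace and stop on an object; "grip_force" is the grip in N (left out, the last holds). Time passes only in rows, so rows that repeat a pose let the fingers close. It gives the time, the measured TCP pose, the force and the opening at its end, in the units of the state.
- r.get_state(): the state, without advancing time (a new reading comes with each control period).
- r.get_image(name): name is "scene" or "side" or "wrist"; returns the picture (400x640x3 uint8, blue, green, red); there is no depth.
- r.camera_params(name): a dict with "vfov" (degrees; the focal length in pixels is half the picture's height over the tangent of half this angle, whatever the lens; pixels are square), "cx", "cy" (the principal point, pixels), "k1" (the pictures are not rectified: a ray, as slopes to the right and down, at radius r is drawn at 1 + k1 r^2 times it, then the intrinsics apply), "cam_to_world" (4x4, takes a point from camera to world coordinates). Camera axes: x right, y up, looking along -z (the intrinsics and any distortion apply to the point x, -y, -z); pixel columns grow to the right and rows downward; lengths in m; the calibration is good to about 2 mm. A picture is of the moment at which its call begins: read the wrist's pose just before it. camera_params takes no time and is no camera call; for the wrist camera it gives the pose at the moment of the call.
- r.job_done(): hands the job in, once; it reports no verdict.
Trained networks look in the newest picture that a camera, given by its name, has taken for a name from the list of things; names that differ only in an ending like _2 or _b are one class to them, and where a whole thing is asked for, a point or a joint stands for the part that bears it (a point fixed in the world has none). Each returns a list of dicts, best first, with "p" (0 to 1); they miss things now and then, are a little off and sometimes report something else, mostly with a low value. They report only what shows in the picture. A call takes as long as a camera call.
- r.recognise(camera, target): "centre" ([x, y, z] in m, in world coordinates, good to about 4 mm: the middle of the surface that is visible of it).
- r.silhouettes(camera, target): "pixels" (400x640 bool, what is visible of it).
- r.mark_of(camera, target): "centre" ([x, y, z] in m, in world coordinates, good to about 4 mm: a listed point, or the origin of a listed thing).
The state is a dict: "time": time; "qpos": joint angles; "dq": joint speeds; "effort": joint torques, N m; "position": TCP position; "eef_rot": TCP orientation; "wrist_force": force on the tool from outside, world axes, zero at the start; "wrist_torque": the same for the moment, N m; "opening": finger opening in m.
Only numpy, scipy, OpenCV 4.12 (cv2) and the standard library are available. Lean on these libraries where they do the work, as an engineer would, in place of code of your own. Each camera call takes 0.05 s, during which the arm holds its last target. There are 200 camera calls.

## Task

On the hinge drilling jig, set the drill guide for the next hole: with the fingertips press down the ribbed plate in the middle of the carriage to free its brake, and keep it pressed while you push the carriage along the rail until it butts against the steel stop block; then let the plate spring up so that the brake holds, and move clear. Never force the carriage along while its brake is on, do not shove the stop block along the rail, and leave the other things on the bench where they are; nothing is to be picked up.

Things in the scene. Friction and masses are not known exactly. Their poses are not given: they have to be found in the camera images.
- jig: Fixed hinge drilling jig: plywood board 140 x 480 x 18 mm on the bench. Origin: centre of its underside, at bench height. Its y axis runs along the aluminium rail (440 mm long, 30 mm wide, at x = -30 mm of the board) towards the stop block; z up. A piano hinge is fixed on the board at x = +45 mm. The plain aluminium end blocks of the rail play no part.
- carriage (a joint): Place of the carriage along the rail in m, growing along the jig's +y towards the stop block (value at the stop varies). Brake on: only about 25 N would force it along (not allowed). Plate pressed: it slides with about 1.5 N. A side arm with a steel drill bush (28 mm across, top 56 mm above the bench) sticks out over the hinge, to the jig's +x.
- plate (a joint): Travel of the release plate in m: 0 up (brake on), 0.008 fully down, growing as it is pressed straight down. Its spring takes about 8 N to start and 10 N at the bottom; the brake is off once it is about 3 mm down. It springs back when let go. It rides on the carriage.
- plate_top (a point): Centre of the upper face of the black ribbed release plate (48 mm across the rail, 49 mm along), in the middle of the carriage; 62 mm above the bench when up. It lies in a pocket 54 mm long along the rail, open at both sides, between the carriage's two aluminium end shoulders, whose tops are 70 mm above the bench.
- carriage_face (a point): Centre of the carriage's flat end face that looks to the stop block, 50 mm from the middle of the carriage, 45 mm above the bench. The carriage is an aluminium saddle 60 mm wide and 100 mm long along the rail.
- stop_face (a point): Centre of the stop block's flat face that looks to the carriage, 45 mm above the bench. The block is steel, 60 mm wide, 24 mm along the rail, top 63 mm up, with a small black clamp knob (to 73 mm) and a pointer over the scale. Clamped on the rail, it slips only under about 40 N. It starts 80 to 220 mm from the carriage's face.
- drill: Loose bystander: yellow battery drill lying on its side, about 225 x 200 x 68 mm, beyond the jig. Origin under its motor housing.
- hinge_piece: Loose bystander: bright steel piano hinge length 30 x 190 x 7 mm lying between the robot and the jig. Origin: centre of its underside.
- latch: Loose bystander: chrome lever latch, back plate 42 x 160 mm with the lever up to 55 mm above the bench, between the robot and the jig. Origin: centre of its underside.
- offcut: Loose bystander: spruce door lining offcut 95 x 170 x 32 mm lying beyond the jig. Origin: centre of its underside.

How it is judged:
By the outcome, as a careful person would: the job done as asked, in the order asked, and still so for the second after the job is handed in, with the robot touching nothing.
It also fails if it takes over 35 s, if anything falls off the work surface, if the arm or the gripper's body presses on something with over 40 N, if the wrist force passes 120 N, or if a joint passes its speed limit or range.

## Working session

There is one attempt and no reset: what is moved stays moved. The work goes in short steps, Python scripts to look and compute and a tool call to move; the robot and the scene stay as the last step left them, time stands still between calls to the robot, and variables do not carry over. Pictures are saved under pics/ and viewed, about 8 in all and at most 12, crops included, and the job is handed in when it is done.

Besides the shell and the picture viewer there is one more tool, called as a command line: name --argument value ..., lists and objects as JSON in quotes. step_arm: Moves the arm, as the interface text tells. Its arguments: {"type":"object","properties":{"plan":{"type":"array"},"grip_force":{"type":"number"}},"required":["plan"]}

```bash
mkdir -p pics; cat > h.py <<'E'
import numpy as np, cv2
from workcell import r
def px(cam,p):
    c=r.camera_params(cam);M=np.linalg.inv(np.array(c["cam_to_world"]));q=M[:3,:3]@np.array(p)+M[:3,3]
    u,v=q[0]/-q[2],-q[1]/-q[2];k=1+c["k1"]*(u*u+v*v);f=200/np.tan(np.radians(c["vfov"]/2))
    return c["cx"]+f*u*k,c["cy"]+f*v*k
def ray(cam,uv,z):
    c=r.camera_params(cam);M=np.array(c["cam_to_world"]);f=200/np.tan(np.radians(c["vfov"]/2))
    d=np.array([(uv[0]-c["cx"])/f,(uv[1]-c["cy"])/f]);s=d.copy()
    for _ in range(20): s=d/(1+c["k1"]*(s@s))
    w=M[:3,:3]@np.array([s[0],-s[1],-1]);o=M[:3,3]
    return o+w*(z-o[2])/w[2]
E
python3 - <<'E'
from h import *
np.set_printoptions(precision=4,suppress=True)
ims=[]
for cam in ["scene","side"]:
    im=r.get_image(cam);cv2.imwrite(f"pics/{cam}0.png",im)
    for t in ["jig","plate_top","carriage_face","stop_face","latch","hinge_piece","drill","offcut"]:
        for d in r.mark_of(cam,t)[:2]: print(cam,t,np.round(d["centre"],4),round(d["p"],2))
print(r.get_state())
E
```

```text
scene jig [0.5392 0.0378 0.0004] 0.91
scene plate_top [ 0.513  -0.0601  0.0638] 0.89
scene plate_top [ 0.4039 -0.1064  0.0005] 0.59
scene carriage_face [ 0.5132 -0.01    0.0436] 0.86
scene latch [ 0.4006  0.1297 -0.0035] 0.91
scene latch [ 0.4035 -0.1044 -0.0002] 0.19
scene hinge_piece [ 0.4011 -0.1054 -0.001 ] 0.76
scene hinge_piece [ 0.5157 -0.0075  0.0462] 0.39
scene drill [ 0.6924 -0.0766 -0.0031] 0.59
scene offcut [0.7146 0.1747 0.0024] 0.91
side jig [ 0.5397  0.0334 -0.0042] 0.84
side plate_top [ 0.5163 -0.0598  0.061 ] 0.87
side carriage_face [ 0.5128 -0.0101  0.0448] 0.8
side stop_face [0.5011 0.1667 0.0437] 0.83
side stop_face [ 0.5161 -0.0554  0.0617] 0.43
side latch [0.3977 0.1268 0.0009] 0.56
side latch [0.5026 0.1632 0.045 ] 0.47
side hinge_piece [ 0.4085 -0.1062  0.0011] 0.88
side drill [ 0.6915 -0.0783 -0.0021] 0.67
side offcut [ 0.7153  0.1736 -0.0032] 0.73
side offcut [ 0.5389  0.035  -0.0049] 0.15
{'time': 0.9, 'qpos': array([-76.7991,   7.4683,  85.2686,   0.0006,  87.264 ,  -4.8936]), 'dq': array([-0.0212,  0.0348, -0.0677,  0.0313,  0.0287, -0.0829]), 'effort': array([ -0.0003, -56.931 , -50.0879,   0.0001,   0.0009,  -0.    ]), 'position': array([ 0.1864, -0.5703,  0.2453]), 'eef_rot': array([-179.9991,   -0.0007,   18.0944]), 'wrist_force': array([ 0.6541, -1.1315, -1.3616]), 'wrist_torque': array([ 0.0036, -0.0065,  0.0161]), 'opening': 0.08564999351181071}
```

View pics/scene0.png

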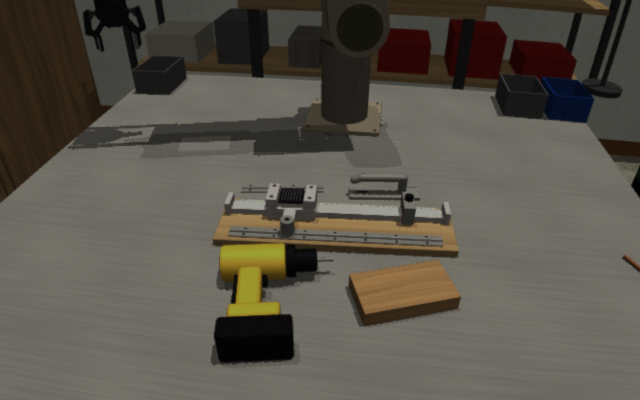

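View pics/side0.png

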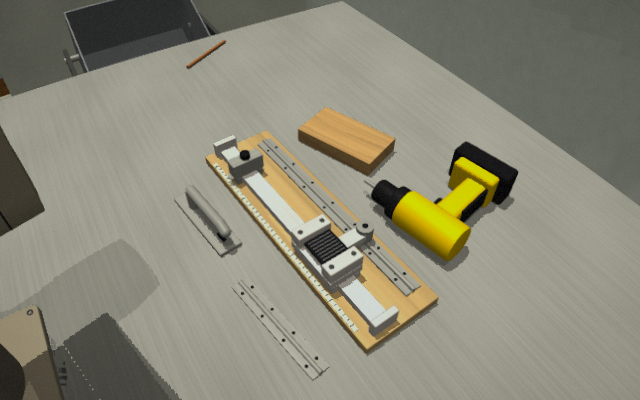

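The rail runs along +y with a yaw of about 3.2°. The carriage plate is near (0.5147, -0.060) and the stop face near (0.501, 0.167), with nothing tall in between. I'll move above the plate with the fingers shut and tool x along the rail.

step_arm --plan '[{"slide": [3, -2.4, 0.4], "twist": -0.1, "gripper": 0}, {"slide": [6, -4.9, 0.8], "twist": -0.2, "gripper": 0}, {"slide": [9, -7.3, 1.2], "twist": -0.3, "gripper": 0}, {"slide": [12, -9.8, 1.6], "twist": -0.4, "gripper": 0}, {"slide": [15, -12.2, 2], "twist": -0.5, "gripper": 0}, {"slide": [18, -14.7, 2.5], "twist": -0.6, "gripper": 0}, {"slide": [21, -17.1, 3], "twist": -0.7, "gripper": 0}, {"slide": [24, -19.5, 3.5], "twist": -0.8, "gripper": 0}, {"slide": [27, -22, 4], "twist": -0.9, "gripper": 0}, {"slide": [30, -24.4, 4.5], "twist": -1.0, "gripper": 0}, {"slide": [33, -26.9, 5], "twist": -1.1, "gripper": 0}, {"slide": [36, -29.3, 5.5], "twist": -1.2, "gripper": 0}, {"slide": [39, -31.7, 6], "twist": -1.31, "gripper": 0}, {"slide": [42, -34.2, 6.5], "twist": -1.31, "gripper": 0}, {"slide": [45, -36.6, 6.5], "twist": -1.31, "gripper": 0}, {"slide": [47, -38.3, 6.5], "twist": -1.31, "gripper": 0}, {"slide": [47, -38.3, 6.5], "twist": -1.31, "gripper": 0}, {"slide": [47, -38.3, 6.5], "twist": -1.31, "gripper": 0}]'

```text
time: 2.4
position: [0.5146, -0.0589, 0.1802]
eef_rot: [-180.0, 0.0, 93.3]
wrist_force: [0.2, 0.0, -0.9]
opening: -0.0003
```

```bash
python3 - <<'E'
from h import *
s=r.get_state();print(s["time"],s["position"],s["eef_rot"],s["wrist_force"],s["opening"])
im=r.get_image("wrist");cv2.imwrite("pics/w1.png",im)
for t in ["plate_top","carriage_face","stop_face","jig"]:
    for d in r.mark_of("wrist",t)[:2]: print(t,np.round(d["centre"],4),round(d["p"],2))
E
```

```text
2.4 [ 0.51458834 -0.05894665  0.18022002] [-1.79986274e+02  2.39605669e-03  9.33293526e+01] [ 0.23878453  0.00859851 -0.89649111] -0.00027488787050147215
plate_top [ 0.5137 -0.0575  0.0606] 0.8
carriage_face [ 0.5117 -0.0091  0.0466] 0.64
jig [ 0.5401  0.0329 -0.0011] 0.78
```

View pics/w1.png

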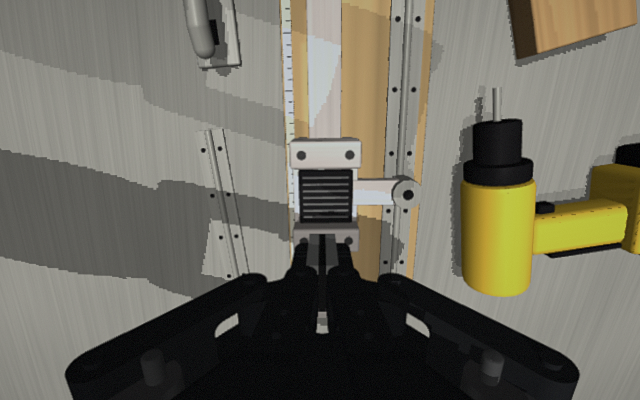

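The plate is at about (326, 196) between shoulders at rows 153 and 233. The closed fingertips are at (322, 240), the bush at (405, 194), and the rail is nearly vertical in the picture. Next I'll turn these pixels into positions.

```bash
python3 - <<'E'
from h import *
for uv,z in [((326,196),.062),((326,153),.07),((300,196),.062),((352,196),.062),((326,169),.062),((326,140),.07),((292,150),.07),((361,150),.07),((393,10),.02),((384,240),.02)]: print(uv,np.round(ray("wrist",uv,z),4))
# rail side edges, board edge yaw
im=cv2.imread("pics/w1.png");cv2.imwrite("pics/w1c.png",cv2.resize(im[130:260,270:430],None,fx=4,fy=4,interpolation=cv2.INTER_CUBIC))
E
```

```text
(326, 196) [ 0.5179 -0.0604  0.062 ]
(326, 153) [ 0.5156 -0.0216  0.07  ]
(300, 196) [ 0.4949 -0.0617  0.062 ]
(352, 196) [ 0.5409 -0.0592  0.062 ]
(326, 169) [ 0.5165 -0.0363  0.062 ]
(326, 140) [ 0.515 -0.011  0.07 ]
(292, 150) [ 0.4875 -0.0206  0.07  ]
(361, 150) [ 0.5442 -0.0176  0.07  ]
(393, 10) [0.569  0.1028 0.02  ]
(384, 240) [ 0.5849 -0.1181  0.02  ]
```

View pics/w1c.png

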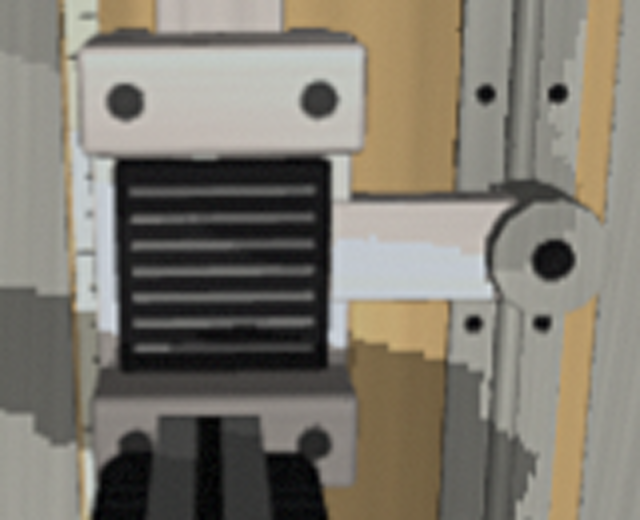

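The plate centre is about (0.5155, -0.061). I'll descend to just above it, then press.

step_arm --plan '[{"slide": [-0.2, 0.1, 2], "twist": 0, "gripper": 0}, {"slide": [-0.2, 0.1, 4], "twist": 0, "gripper": 0}, {"slide": [-0.2, 0.1, 6], "twist": 0, "gripper": 0}, {"slide": [-0.2, 0.1, 8], "twist": 0, "gripper": 0}, {"slide": [-0.2, 0.1, 9.3], "twist": 0, "gripper": 0}, {"slide": [-0.2, 0.1, 9.9], "twist": 0, "gripper": 0}, {"slide": [-0.2, 0.1, 10], "twist": 0, "gripper": 0}, {"slide": [-0.2, 0.1, 10], "twist": 0, "gripper": 0}]'

```text
time: 3.32
position: [0.5148, -0.0639, 0.0807]
eef_rot: [180.0, 0.0, 93.0]
wrist_force: [0.9, 0.0, -0.2]
opening: -0.0002
```

```bash
python3 - <<'E'
from h import *
im=r.get_image("side");r.get_image("scene")
for cam in ["scene","side"]:
  for t in ["stop_face","carriage_face"]:
    for d in r.mark_of(cam,t)[:1]: print(cam,t,np.round(d["centre"],4),round(d["p"],2))
cv2.imwrite("pics/s2.png",cv2.resize(im[120:320,180:430],None,fx=3,fy=3,interpolation=cv2.INTER_CUBIC))
E
```

```text
scene stop_face [0.5001 0.1664 0.0468] 0.61
side stop_face [0.5032 0.1648 0.043 ] 0.73
side carriage_face [ 0.5182 -0.01    0.0456] 0.96
```

View pics/s2.png

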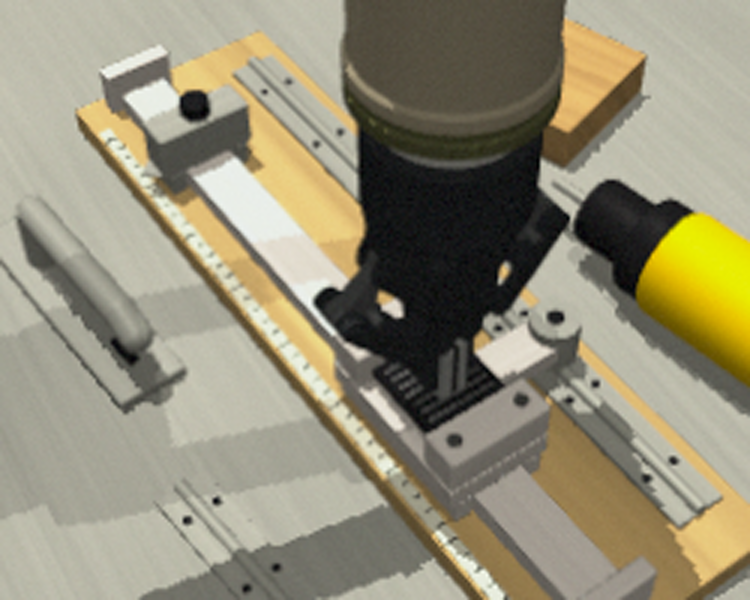

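The tips are inside the pocket over the plate, slightly rearward, and the gap to the stop is about 0.176 m. Pressing now.

step_arm --plan '[{"slide": [0.3, 0.05, 0.1], "twist": 0, "gripper": 0}, {"slide": [0.3, 0.05, 0.3], "twist": 0, "gripper": 0}, {"slide": [0.3, 0.05, 0.5], "twist": 0, "gripper": 0}, {"slide": [0.3, 0.05, 0.7], "twist": 0, "gripper": 0}, {"slide": [0.3, 0.05, 0.9], "twist": 0, "gripper": 0}, {"slide": [0.3, 0.05, 1.05], "twist": 0, "gripper": 0}, {"slide": [0.3, 0.05, 1.05], "twist": 0, "gripper": 0}, {"slide": [0.3, 0.05, 1.05], "twist": 0, "gripper": 0}]'

```text
time: 4.28
position: [0.5162, -0.0604, 0.0714]
eef_rot: [179.9, 0.0, 93.1]
wrist_force: [-3.0, 0.4, 7.0]
opening: 0.0001
```

step_arm --plan '[{"slide": [0, 0, 0.1], "twist": 0, "gripper": 0}, {"slide": [0, 0, 0.2], "twist": 0, "gripper": 0}, {"slide": [0, 0, 0.2], "twist": 0, "gripper": 0}, {"slide": [0, 0, 0.2], "twist": 0, "gripper": 0}]'

```text
time: 4.62
position: [0.5163, -0.0604, 0.0698]
eef_rot: [179.9, 0.0, 93.1]
wrist_force: [-3.2, 0.9, 8.8]
opening: -0.0004
```

The plate is about 6 mm down at roughly 9 N. I'll slide along the rail while keeping it pressed.

step_arm --plan '[{"slide": [0.1, 0, 0.1], "twist": 0, "gripper": 0}, {"slide": [0.3, 0, 0.1], "twist": 0, "gripper": 0}, {"slide": [0.6, 0, 0.1], "twist": 0, "gripper": 0}, {"slide": [1.0, 0, 0.1], "twist": 0, "gripper": 0}, {"slide": [1.5, 0, 0.1], "twist": 0, "gripper": 0}, {"slide": [2.0, 0, 0.1], "twist": 0, "gripper": 0}, {"slide": [2.5, 0, 0.1], "twist": 0, "gripper": 0}, {"slide": [3.0, 0, 0.1], "twist": 0, "gripper": 0}, {"slide": [3.4, 0, 0.1], "twist": 0, "gripper": 0}, {"slide": [3.7, 0, 0.1], "twist": 0, "gripper": 0}, {"slide": [3.9, 0, 0.1], "twist": 0, "gripper": 0}, {"slide": [4.0, 0, 0.1], "twist": 0, "gripper": 0}, {"slide": [4.0, 0, 0.1], "twist": 0, "gripper": 0}]'

```text
time: 5.7
position: [0.5136, -0.0205, 0.069]
eef_rot: [180.0, 0.1, 93.1]
wrist_force: [-4.5, -0.3, 10.1]
opening: -0.0003
```

```bash
python3 - <<'E'
from h import *
im=r.get_image("side");r.get_image("scene");print(r.get_state()["wrist_force"])
for cam in ["scene","side"]:
  for t in ["stop_face","carriage_face"]:
    for d in r.mark_of(cam,t)[:1]: print(cam,t,np.round(d["centre"],4),round(d["p"],2))
cv2.imwrite("pics/s3.png",cv2.resize(im[120:320,180:430],None,fx=3,fy=3,interpolation=cv2.INTER_CUBIC))
E
```

```text
[-5.41696349  0.40060655  9.09327431]
scene stop_face [0.5007 0.1668 0.046 ] 0.95
scene carriage_face [0.5112 0.0335 0.0442] 0.83
side stop_face [0.5034 0.1648 0.046 ] 0.59
side carriage_face [0.5139 0.0261 0.0453] 0.91
```

View pics/s3.png

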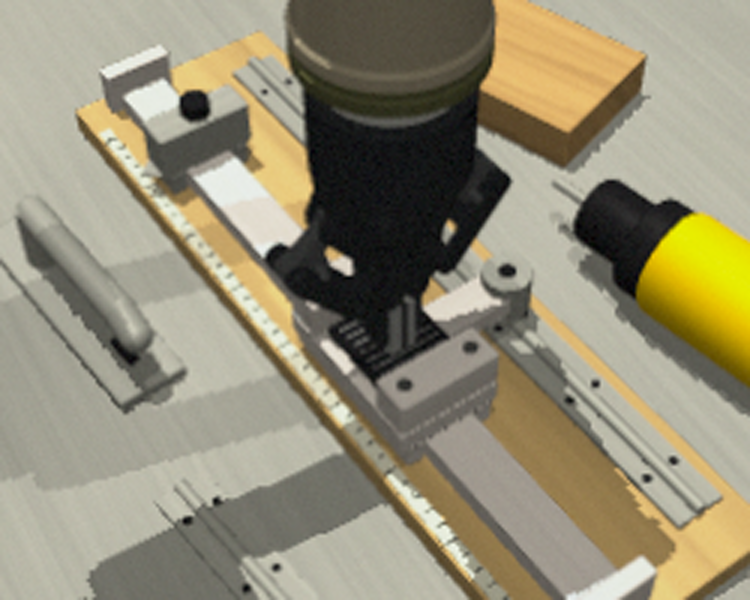

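The carriage follows by friction and the relative tip position is unchanged. About 0.135 m of gap remains, so I'll go another 10.5 cm, easing the sideways load slightly.

step_arm --plan '[{"slide": [0.1, -0.05, 0.07], "twist": 0, "gripper": 0}, {"slide": [0.3, -0.05, 0.07], "twist": 0, "gripper": 0}, {"slide": [0.6, -0.05, 0.07], "twist": 0, "gripper": 0}, {"slide": [1.1, -0.06, 0.07], "twist": 0, "gripper": 0}, {"slide": [1.7, -0.06, 0.07], "twist": 0, "gripper": 0}, {"slide": [2.4, -0.07, 0.07], "twist": 0, "gripper": 0}, {"slide": [3.1, -0.08, 0.07], "twist": 0, "gripper": 0}, {"slide": [3.8, -0.08, 0.07], "twist": 0, "gripper": 0}, {"slide": [4.5, -0.09, 0.07], "twist": 0, "gripper": 0}, {"slide": [5.2, -0.1, 0.07], "twist": 0, "gripper": 0}, {"slide": [5.9, -0.1, 0.07], "twist": 0, "gripper": 0}, {"slide": [6.6, -0.11, 0.07], "twist": 0, "gripper": 0}, {"slide": [7.3, -0.12, 0.07], "twist": 0, "gripper": 0}, {"slide": [8.0, -0.12, 0.07], "twist": 0, "gripper": 0}, {"slide": [8.7, -0.13, 0.07], "twist": 0, "gripper": 0}, {"slide": [9.3, -0.14, 0.07], "twist": 0, "gripper": 0}, {"slide": [9.8, -0.14, 0.07], "twist": 0, "gripper": 0}, {"slide": [10.2, -0.15, 0.07], "twist": 0, "gripper": 0}, {"slide": [10.4, -0.15, 0.07], "twist": 0, "gripper": 0}, {"slide": [10.5, -0.15, 0.07], "twist": 0, "gripper": 0}]'

```text
time: 7.67
position: [0.5063, 0.0844, 0.0687]
eef_rot: [180.0, 0.1, 93.1]
wrist_force: [-4.5, -1.8, 8.4]
opening: 0.0001
```

```bash
python3 - <<'E'
from h import *
im=r.get_image("side");r.get_image("scene");print(r.get_state()["wrist_force"])
for cam in ["scene","side"]:
  for t in ["stop_face","carriage_face"]:
    for d in r.mark_of(cam,t)[:1]: print(cam,t,np.round(d["centre"],4),round(d["p"],2))
cv2.imwrite("pics/s4.png",cv2.resize(im[120:320,180:430],None,fx=3,fy=3,interpolation=cv2.INTER_CUBIC))
E
```

```text
[-4.09384156  0.72502332  8.86384059]
scene carriage_face [0.5027 0.1361 0.0448] 0.64
side stop_face [0.5029 0.1665 0.0461] 0.58
side carriage_face [0.5053 0.1338 0.0451] 0.94
```

View pics/s4.png

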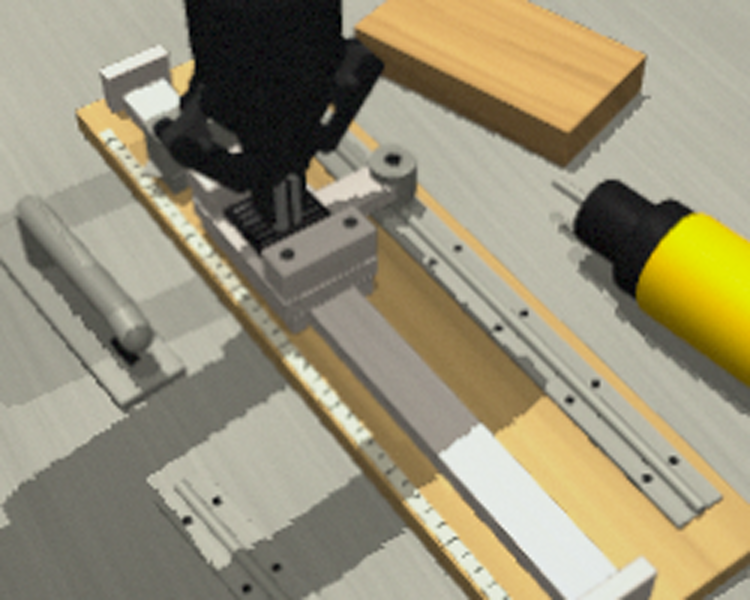

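About 31 mm remains. I'll go on slowly; contact should show as force along y.

step_arm --plan '[{"slide": [0.1, -0.05, 0.07], "twist": 0, "gripper": 0}, {"slide": [0.3, -0.05, 0.07], "twist": 0, "gripper": 0}, {"slide": [0.6, -0.05, 0.07], "twist": 0, "gripper": 0}, {"slide": [0.9, -0.05, 0.07], "twist": 0, "gripper": 0}, {"slide": [1.2, -0.05, 0.07], "twist": 0, "gripper": 0}, {"slide": [1.5, -0.06, 0.07], "twist": 0, "gripper": 0}, {"slide": [1.8, -0.06, 0.07], "twist": 0, "gripper": 0}, {"slide": [2.0, -0.06, 0.07], "twist": 0, "gripper": 0}, {"slide": [2.2, -0.06, 0.07], "twist": 0, "gripper": 0}, {"slide": [2.35, -0.06, 0.07], "twist": 0, "gripper": 0}, {"slide": [2.5, -0.06, 0.07], "twist": 0, "gripper": 0}, {"slide": [2.6, -0.06, 0.07], "twist": 0, "gripper": 0}, {"slide": [2.7, -0.06, 0.07], "twist": 0, "gripper": 0}, {"slide": [2.8, -0.06, 0.07], "twist": 0, "gripper": 0}, {"slide": [2.8, -0.06, 0.07], "twist": 0, "gripper": 0}]'

```text
time: 9.22
position: [0.5044, 0.1123, 0.0686]
eef_rot: [180.0, 0.0, 93.1]
wrist_force: [-3.0, -0.5, 8.5]
opening: -0.0001
```

step_arm --plan '[{"slide": [0.1, 0, 0.07], "twist": 0, "gripper": 0}, {"slide": [0.2, 0, 0.07], "twist": 0, "gripper": 0}, {"slide": [0.3, 0, 0.07], "twist": 0, "gripper": 0}, {"slide": [0.4, 0, 0.07], "twist": 0, "gripper": 0}, {"slide": [0.5, 0, 0.07], "twist": 0, "gripper": 0}]'

```text
time: 9.63
position: [0.5041, 0.1169, 0.0683]
eef_rot: [-180.0, 0.1, 93.1]
wrist_force: [-1.5, -5.5, 9.1]
opening: -0.0002
```

step_arm --plan '[{"slide": [0.1, 0, 0.07], "twist": 0, "gripper": 0}, {"slide": [0.2, 0, 0.07], "twist": 0, "gripper": 0}, {"slide": [0.3, 0, 0.07], "twist": 0, "gripper": 0}]'

```text
time: 9.88
position: [0.5046, 0.119, 0.0684]
eef_rot: [179.9, 0.2, 93.1]
wrist_force: [-1.1, -6.1, 7.8]
opening: -0.0002
```

The y force rose to about -6 N and the tips now slip on the plate, which suggests contact. I'll check by picture before releasing.

```bash
python3 - <<'E'
from h import *
im=r.get_image("side");im2=r.get_image("scene");print(r.get_state()["wrist_force"])
for cam in ["scene","side"]:
  for t in ["stop_face","carriage_face","plate_top"]:
    for d in r.mark_of(cam,t)[:1]: print(cam,t,np.round(d["centre"],4),round(d["p"],2))
a=cv2.resize(im[130:230,200:330],(520,400),interpolation=cv2.INTER_CUBIC);b=cv2.resize(im2[170:260,340:470],(260,180))
b=cv2.resize(im2[180:255,330:455],(270,162),interpolation=cv2.INTER_CUBIC)
c=np.zeros((600,640,3),np.uint8);c[:400,:520]=a;c[400:,:]=cv2.resize(im2[185:235,310:470],(640,200),interpolation=cv2.INTER_CUBIC)
cv2.imwrite("pics/s5.png",c)
E
```

```text
[-1.14040765 -3.75408272  7.83139259]
scene stop_face [0.5004 0.1649 0.0448] 0.65
scene carriage_face [0.5013 0.1654 0.0414] 0.64
scene plate_top [0.5002 0.1177 0.0541] 0.53
side stop_face [0.4999 0.1653 0.0453] 0.58
side carriage_face [0.5038 0.1666 0.0464] 0.79
side plate_top [0.504  0.1203 0.0566] 0.75
```

View pics/s5.png

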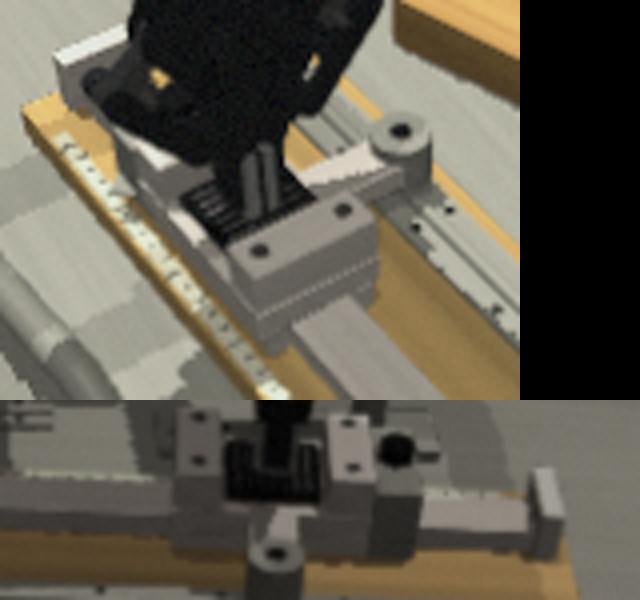

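Both views show the carriage butted against the stop, with the stop still at y≈0.165. I'll lift straight up with a slight forward bias, then move clear.

step_arm --plan '[{"slide": [0.1, 0, 0.07], "twist": 0, "gripper": 0}, {"slide": [0.15, 0, 0.0], "twist": 0, "gripper": 0}, {"slide": [0.15, 0, -0.2], "twist": 0, "gripper": 0}, {"slide": [0.15, 0, -0.4], "twist": 0, "gripper": 0}, {"slide": [0.1, 0, -0.6], "twist": 0, "gripper": 0}, {"slide": [0.1, 0, -0.9], "twist": 0, "gripper": 0}, {"slide": [0, 0, -1.5], "twist": 0, "gripper": 0}, {"slide": [0, 0, -3], "twist": 0, "gripper": 0}, {"slide": [0, 0, -5], "twist": 0, "gripper": 0}, {"slide": [0, 0, -8], "twist": 0, "gripper": 0}, {"slide": [0, 0, -11], "twist": 0, "gripper": 0}, {"slide": [-3, 0, -14], "twist": 0, "gripper": 0}, {"slide": [-7, 0, -15], "twist": 0, "gripper": 0}, {"slide": [-11, 0, -15], "twist": 0, "gripper": 0}, {"slide": [-15, 0, -15], "twist": 0, "gripper": 0}, {"slide": [-18, 0, -15], "twist": 0, "gripper": 0}, {"slide": [-18, 0, -15], "twist": 0, "gripper": 0}, {"slide": [-18, 0, -15], "twist": 0, "gripper": 0}]'

```text
time: 11.78
position: [0.514, -0.0617, 0.219]
eef_rot: [180.0, 0.2, 92.9]
wrist_force: [0.5, -0.6, 0.2]
opening: -0.0005
```

```bash
python3 - <<'E'
from h import *
im=r.get_image("side");im2=r.get_image("scene");s=r.get_state();print(s["time"],s["wrist_force"])
for cam in ["scene","side"]:
  for t in ["stop_face","carriage_face","plate_top","latch","hinge_piece","drill","offcut"]:
    for d in r.mark_of(cam,t)[:1]: print(cam,t,np.round(d["centre"],4),round(d["p"],2))
c=np.zeros((600,640,3),np.uint8);c[:400,:520]=cv2.resize(im[130:230,200:330],(520,400),interpolation=cv2.INTER_CUBIC);c[400:,:]=cv2.resize(im2[185:235,310:470],(640,200),interpolation=cv2.INTER_CUBIC)
cv2.imwrite("pics/s6.png",c)
E
```

```text
11.8833 [ 0.07289722  0.85694687 -0.45814936]
scene stop_face [0.5017 0.1664 0.0489] 0.76
scene carriage_face [0.5006 0.1676 0.0415] 0.95
scene plate_top [0.5004 0.1171 0.0626] 0.81
scene latch [ 0.4015  0.129  -0.0027] 0.86
scene hinge_piece [ 0.4025 -0.104  -0.0014] 0.9
scene drill [ 0.6914 -0.0761 -0.0041] 0.87
scene offcut [0.716  0.172  0.0025] 0.74
side stop_face [0.4985 0.1622 0.0471] 0.57
side carriage_face [0.5039 0.1647 0.0441] 0.8
side plate_top [0.5059 0.1213 0.0638] 0.76
side latch [0.3996 0.1289 0.0009] 0.98
side hinge_piece [ 0.4065 -0.1061  0.0029] 0.84
side drill [ 6.885e-01 -7.980e-02 -3.000e-04] 0.85
side offcut [ 0.7139  0.1711 -0.0043] 0.97
```

View pics/s6.png

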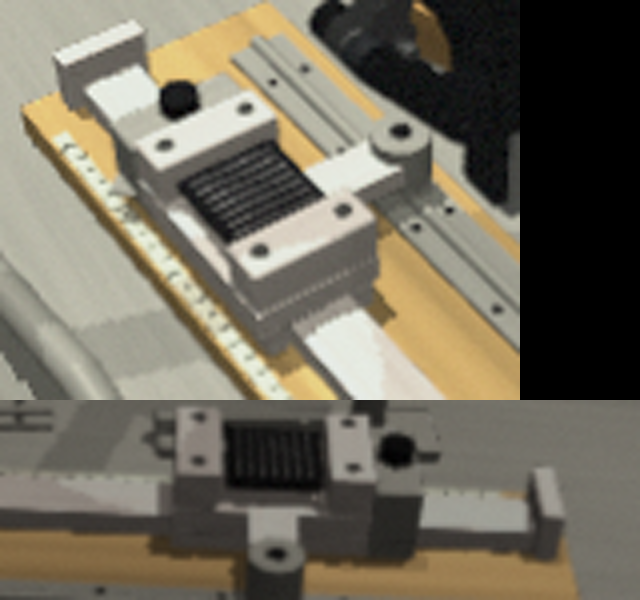

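The carriage is butted at the stop with no visible gap, the plate is up (z≈0.063), and the arm is clear. Handing in.

```bash
python3 -c "
from workcell import r
print(r.job_done())"
```

```text
the job is handed in; nothing more can be done
None
```

The drill guide is set: the carriage is butted against the stop block, and the job was handed in at about 12 s of the 35 s allowed.

- **What I did:** I pressed the release plate about 6–7 mm with closed fingertips at roughly 9 N. Keeping it pressed, I slid the carriage about 175 mm. At the stop, the last push read only about 6 N, with the tips slipping on the plate. I then lifted straight off so the brake came on, and moved clear.
- **Last checks:** Both cameras show the carriage against the stop with no visible gap. The network put the carriage face at y of about 0.165–0.168 and the stop face at about 0.162–0.166, against 0.165–0.167 for the stop at the start. That agrees within the 4 mm the networks are good to. The plate is up at about 0.063 m, and the wrist force is about zero.
- **Other things:** The latch, hinge piece, drill and offcut read within 4 mm of where they started.
- **Disagreements:** Single network readings differed from each other by up to about 5 mm, mostly for the stop face. The contact force and the pictures settled it.

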